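# Lay the second course of a firebrick heat shield in running bond

### The arm

A 6-joint arm with a two-finger parallel gripper is mounted at the origin on the work surface. World frame = base frame: x ahead of the robot, y to its left, z up, the work surface at z = 0. Lengths are in m, angles in rad, forces in N, time in s.
With the tool pointing down it reaches from about 0.225 to 0.875 m from the base axis. Payload 3.4 kg.
Tool frame: the origin (TCP) lies between the finger pads; the fingertips stand 19 mm ahead of it and the grasp point (between the pads) is the TCP; z points along the fingers, y is the line along which they close (so a half turn about z gives the same grasp; the last joint's range is limited). The gripper opens to 85 mm and grips with 20 to 120 N. Pads are 22 mm wide; open, the fingers measure 114 mm over their backs; the gripper's body (76 mm by 85 mm) begins 54 mm behind the grasp point. The pads swing forward as they close: fully open they stand 13 mm farther back than shut.
Start: joints at [-1.256, 0.276, 1.505, -0, 1.361, -0.121], TCP at [0.243, -0.521, 0.25] pointing down, gripper open.
Joint ranges: [-2.89, 2.89], [-0.75, 2.08], [0.22, 2.7], [-1.18, 4.32], [0.11, 2.71], [-2.7, 2.7]. Speed limits (rad/s): [2.57, 2.57, 3.14, 3.14, 3.14, 3.14].

### API

Orientations are given as [roll, pitch, yaw] about the fixed x, y, z axes, in that order (R = Rz(yaw) Ry(pitch) Rx(roll)).
In Python, from bench import arm gives the robot as it stands.
- The arm moves only by the tool servo_tool, never from a script. Its argument "plan" is a list of rows, each a list of 4 numbers: the shift along the tool's x, y, z in cm, then the turn about the tool's z in degrees. A call has exactly 10 rows; each row is the pose to reach, as a shift and turn from the pose commanded when the call began, along the tool's axes at that moment; what a row does not reach only later rows make up. A row lasts 1/10 s, in which the tool goes at most 50 mm and 8.59 degrees, less where a joint would pass 70% of its speed; a pose out of reach is approached as far as the arm can. A call with a gripper value outside its range is refused whole. "grip" is the gripper command: -1 is fully open, 1 is shut, values between are in proportion, set as the call begins (left out, the last holds). The fingers move at their own pace and stop on an object; "squeeze" is the grip in N (left out, the last holds). Time passes only in rows, so rows that repeat a pose let the fingers close, or fill a call up. It gives the time, the measured TCP pose, the force, the opening and the grip force at its end, in the units of the state.
- arm.read_state(): the state, without advancing time (a new reading comes with each control period).
- arm.grab_frame(name): name is "scene" or "top" or "wrist"; returns the picture (400x640x3 uint8, red, green, blue); there is no depth.
- arm.camera_params(name): a dict with "intrinsics" (3x3 intrinsics, pixels), "k1" (the pictures are not rectified: a ray, as slopes to the right and down, at radius r is drawn at 1 + k1 r^2 times it, then the intrinsics apply), "R" (3x3) and "t" (3): a world point X has camera coordinates R X + t. Camera axes: x right, y down, z forward; pixel columns grow to the right and rows downward; lengths in m; the calibration is good to about 2 mm. A picture is of the moment at which its call begins: read the wrist's pose just before it. camera_params takes no time and is no camera call; for the wrist camera it gives the pose at the moment of the call.
- arm.finish_job(): hands the job in; it is judged then, once.
Trained networks look in the newest picture that a camera, given by its name, has taken for a name from the list of things; names that differ only in an ending like _2 or _b are one class to them, and where a whole thing is asked for, a point or a joint stands for the part that bears it (a point fixed in the world has none). Each returns a list of dicts, best first, with "p" (0 to 1); they miss things now and then, are a little off and sometimes report something else, mostly with a low value. They report only what shows in the picture. A call takes as long as a camera call. They do not tell look-alikes from the thing itself.
- arm.boxes_of(thing, camera): "position" ([column, row] in pixels, amid what is visible of it).
- arm.trace(thing, camera): "region" (400x640 bool, what is visible of it) and "position" ([column, row] in pixels, amid what is visible of it).
The state is a dict: "time_s": time; "q": joint angles; "qvel": joint speeds; "joint_efforts": joint torques, N m; "tcp_pos": TCP position; "eef_rot": TCP orientation; "contact_force": force on the tool from outside, world axes, zero at the start; "ft_torque": the same for the moment, N m; "opening": finger opening in m; "gripper_force": force on a finger pad.
Only numpy, scipy, OpenCV 4.12 (cv2) and the standard library are available. Lean on these libraries where they do the work, as an engineer would, in place of code of your own. Each camera call takes 0.05 s, during which the arm holds its last target. There are 200 camera calls.

### The job

Lay the second course of the little firebrick heat shield on the blue stand in running bond, using the three loose cream firebricks: first a half brick against the steel stop, then the full brick, then the other half brick, square on and in line with the first course. Before you fetch the next brick, push each one, resting on the course below, endways towards the stop until it bears firmly (about 10 newtons, never above 40) against the stop or the brick before it, and hold it so for a moment, so that no gaps are left. Keep the first course in place and leave everything else on the bench alone.

Things in the scene. Friction and masses are not known exactly. Their poses are not given: they have to be found in the camera images.
- stand: Fixed stand: blue plate 140 x 270 x 12 mm with an upright steel stop near its +y end. Origin: centre of the plate's underside, on the bench; its y axis runs along the wall towards the stop, z up. The stop is 64 mm wide (x), 8 mm thick, its face towards the wall at y = +112 mm, its top 92 mm above the bench. The wall's centre line is the plate's y axis (x = 0)
- stop_face (a point): Point on the stop's wall-side face, on the wall's centre line, 63 mm above the bench, mid-height of the second course; axes as the stand's
- base_a: First-course full firebrick next to the stop, cream, 44 x 112 x 34 mm, loose, laid dry on the plate with its top 46 mm above the bench, 0 to 2 mm from the stop. Its origin is the centre of its underside; y runs along its length, x across its 44 mm width, z up
- base_b: First-course full firebrick beyond base_a, cream, 44 x 112 x 34 mm, loose, its top 46 mm above the bench, with a joint of 0 to 3 mm to base_a. Its origin is the centre of its underside; y runs along its length, x across its 44 mm width, z up
- full: Full firebrick to be laid, cream, 44 x 112 x 34 mm, about 0.33 kg, lying flat on the bench. Its origin is the centre of its underside; y runs along its length, x across its 44 mm width, z up. It goes in the middle of the second course, centred over the joint below. Bricks rub on bricks: slid under its own weight it drags with about 2 to 5 N (a half brick with half of that), and more if pressed down, before any force reaches the joint
- half_1: Half firebrick to be laid, cream, 44 x 56 x 34 mm, about 0.17 kg, lying flat on the bench; the same as half_2, and either may go first. Its origin is the centre of its underside; y runs along its length, x across its 44 mm width, z up (the 56 mm way lies along the wall)
- half_2: Half firebrick to be laid, the same as half_1: cream, 44 x 56 x 34 mm, about 0.17 kg. Its origin is the centre of its underside; y runs along its length, x across its 44 mm width, z up
- red_block: Bystander: dark red house-brick piece, 44 x 100 x 34 mm, not for this wall. Origin: centre of its underside
- beaker: Bystander: empty glass beaker, 68 mm across, 90 mm tall. Origin: centre of its underside
- basin: Bystander: white porcelain evaporating basin, 84 mm across, 35 mm tall. Origin: centre of its underside
- wash_bottle: Bystander: white plastic wash bottle, 66 mm across, 205 mm tall. Origin: centre of its underside
- crucible: Bystander: small white lidded crucible, 46 mm across, 48 mm tall. Origin: centre of its underside
- spatula: Bystander: lab spatula, 170 mm long, lying on the bench. Origin: centre of its underside
There are look-alikes about, which are no part of the job. What is shaped like the half_2 but green is not meant.

How it is judged:
On the way, in this order (a step that is already met when the one before it is completed fails the run):
1. A half brick lies on the first course and is pressed against the stop with over 3 N ((((x of half_1 in the frame of stand between -0.007 and 0.007 m and y of half_1 in the frame of stand between 0.079 and 0.089 m and z of half_1 in the frame of stand between 0.043 and 0.049 m and angle between the y axis of half_1 and the y axis of stand, either way round below 0.08 rad and angle between the z axis of half_1 and the z axis of stand, either way round below 0.06 rad) and contact force between half_1 and stand above 3 N) or ((x of half_2 in the frame of stand between -0.007 and 0.007 m and y of half_2 in the frame of stand between 0.079 and 0.089 m and z of half_2 in the frame of stand between 0.043 and 0.049 m and angle between the y axis of half_2 and the y axis of stand, either way round below 0.08 rad and angle between the z axis of half_2 and the z axis of stand, either way round below 0.06 rad) and contact force between half_2 and stand above 3 N))), for 0.1 s.
2. The full brick lies on the first course and is pressed against that half brick with over 3 N ((((x of full in the frame of stand between -0.007 and 0.007 m and y of full in the frame of stand between -0.007 and 0.007 m and z of full in the frame of stand between 0.043 and 0.049 m and angle between the y axis of full and the y axis of stand, either way round below 0.08 rad and angle between the z axis of full and the z axis of stand, either way round below 0.06 rad) and contact force between full and half_1 above 3 N and y of half_1 in the frame of stand between 0.078 and 0.09 m) or ((x of full in the frame of stand between -0.007 and 0.007 m and y of full in the frame of stand between -0.007 and 0.007 m and z of full in the frame of stand between 0.043 and 0.049 m and angle between the y axis of full and the y axis of stand, either way round below 0.08 rad and angle between the z axis of full and the z axis of stand, either way round below 0.06 rad) and contact force between full and half_2 above 3 N and y of half_2 in the frame of stand between 0.078 and 0.09 m))), for 0.1 s.
3. The other half brick lies on the first course and is pressed against the full brick with over 3 N ((((x of half_1 in the frame of stand between -0.007 and 0.007 m and y of half_1 in the frame of stand between -0.093 and -0.075 m and z of half_1 in the frame of stand between 0.043 and 0.049 m and angle between the y axis of half_1 and the y axis of stand, either way round below 0.08 rad and angle between the z axis of half_1 and the z axis of stand, either way round below 0.06 rad) and contact force between half_1 and full above 3 N) or ((x of half_2 in the frame of stand between -0.007 and 0.007 m and y of half_2 in the frame of stand between -0.093 and -0.075 m and z of half_2 in the frame of stand between 0.043 and 0.049 m and angle between the y axis of half_2 and the y axis of stand, either way round below 0.08 rad and angle between the z axis of half_2 and the z axis of stand, either way round below 0.06 rad) and contact force between half_2 and full above 3 N))), for 0.1 s.
At the end, for the whole second after the job is handed in: From the stop: half, full, half brick, flat on the first course and at rest, within 5 mm of the wall's centre line and 0.06 rad of its direction, joints open 2.5 mm at most, the full brick within 4 mm of the stand's middle; the first course within about 5 mm of its place ((((x of half_1 in the frame of stand between -0.005 and 0.005 m and y of half_1 in the frame of stand between 0.0815 and 0.0865 m and z of half_1 in the frame of stand between 0.043 and 0.049 m and angle between the y axis of half_1 and the y axis of stand, either way round below 0.06 rad and angle between the z axis of half_1 and the z axis of stand, either way round below 0.06 rad) and (x of full in the frame of stand between -0.005 and 0.005 m and y of full in the frame of stand between -0.004 and 0.004 m and z of full in the frame of stand between 0.043 and 0.049 m and angle between the y axis of full and the y axis of stand, either way round below 0.06 rad and angle between the z axis of full and the z axis of stand, either way round below 0.06 rad) and (x of half_2 in the frame of stand between -0.005 and 0.005 m and y of half_2 in the frame of stand between -0.0895 and -0.0785 m and z of half_2 in the frame of stand between 0.043 and 0.049 m and angle between the y axis of half_2 and the y axis of stand, either way round below 0.06 rad and angle between the z axis of half_2 and the z axis of stand, either way round below 0.06 rad) and y of half_1 in the frame of full between 0.0815 and 0.0865 m and y of half_2 in the frame of full between -0.0865 and -0.0815 m) or ((x of half_2 in the frame of stand between -0.005 and 0.005 m and y of half_2 in the frame of stand between 0.0815 and 0.0865 m and z of half_2 in the frame of stand between 0.043 and 0.049 m and angle between the y axis of half_2 and the y axis of stand, either way round below 0.06 rad and angle between the z axis of half_2 and the z axis of stand, either way round below 0.06 rad) and (x of full in the frame of stand between -0.005 and 0.005 m and y of full in the frame of stand between -0.004 and 0.004 m and z of full in the frame of stand between 0.043 and 0.049 m and angle between the y axis of full and the y axis of stand, either way round below 0.06 rad and angle between the z axis of full and the z axis of stand, either way round below 0.06 rad) and (x of half_1 in the frame of stand between -0.005 and 0.005 m and y of half_1 in the frame of stand between -0.0895 and -0.0785 m and z of half_1 in the frame of stand between 0.043 and 0.049 m and angle between the y axis of half_1 and the y axis of stand, either way round below 0.06 rad and angle between the z axis of half_1 and the z axis of stand, either way round below 0.06 rad) and y of half_2 in the frame of full between 0.0815 and 0.0865 m and y of half_1 in the frame of full between -0.0865 and -0.0815 m)) and linear speed of each of half_1, half_2, full below 0.01 m/s and angular speed of each of half_1, half_2, full below 0.1 rad/s and y of base_a in the frame of stand between 0.048 and 0.058 m and y of base_b in the frame of stand between -0.066 and -0.054 m and x of base_a in the frame of stand between -0.005 and 0.005 m and z of base_a in the frame of stand between 0.009 and 0.015 m and x of base_b in the frame of stand between -0.005 and 0.005 m and z of base_b in the frame of stand between 0.009 and 0.015 m); the robot touches nothing.
It fails at once if a brick is rammed against the stop or its neighbour with over 40 N (contact force between any of half_1, half_2 and stand above 40 N or contact force between any of half_1, half_2 and full above 40 N).
It fails at once if the first course is moved by more than 8 mm (distance of any of base_a, base_b from where it was at the start of the episode above 0.008 m).
It fails at once if a bystander is moved by more than 20 mm (distance of any of red_block, beaker, basin, wash_bottle, crucible, spatula from where it was at the start of the episode above 0.02 m).
It also fails if it takes over 72 s, if anything falls off the work surface, if the arm or the gripper's body presses on something with over 40 N, if the wrist force passes 120 N, or if a joint passes its speed limit or range.

## Working session

There is one attempt and no reset: what is moved stays moved. The work goes in short steps, Python scripts to look and compute and a tool call to move; the robot and the scene stay as the last step left them, time stands still between calls to the robot, and variables do not carry over. Pictures are saved under pics/ and viewed, at most 10 in all, crops included, and the job is handed in when it is done.

Besides the shell and the picture viewer there is one more tool, called after ">>>" in YAML: its name, and indented under it one key for each argument. servo_tool: Moves the arm, as the interface text tells. Its arguments: {"type":"object","properties":{"plan":{"type":"array","items":{"type":"array","items":{"type":"number"}}},"grip":{"type":"number"},"squeeze":{"type":"number"}},"required":["plan"]}

```bash
ls; mkdir -p pics
cat > h.py <<'E'
import numpy as np, cv2, json
from bench import arm
def snap(c,f=None):
    P=arm.camera_params(c); I=arm.grab_frame(c)
    if f: cv2.imwrite('pics/'+f,I[:,:,::-1])
    return I,P
def ray(P,uv):
    K=np.array(P['intrinsics']);k=P['k1'];R=np.array(P['R']);t=np.array(P['t'])
    d=np.array([(uv[0]-K[0,2])/K[0,0],(uv[1]-K[1,2])/K[1,1]]);s=d.copy()
    for _ in range(20): s=d/(1+k*(s@s))
    return -R.T@t, R.T@np.array([s[0],s[1],1.])
def onz(P,uv,z):
    o,d=ray(P,uv); return o+d*(z-o[2])/d[2]
def proj(P,X):
    K=np.array(P['intrinsics']);c=np.array(P['R'])@np.array(X)+np.array(P['t']);s=c[:2]/c[2];s=s*(1+P['k1']*(s@s))
    return K[:2,:2]@s+K[:2,2]
def tri(obs):
    A=np.zeros((3,3));b=np.zeros(3)
    for P,uv in obs:
        o,d=ray(P,uv);d=d/np.linalg.norm(d);M=np.eye(3)-np.outer(d,d);A+=M;b+=M@o
    return np.linalg.solve(A,b)
E
python3 - <<'E'
from h import *
s=arm.read_state();print(s['tcp_pos'],s['eef_rot'],s['time_s'])
for c in('top','scene'):
    I,P=snap(c,c+'0.png');o,_=ray(P,(320,200));print(c,o,P['k1'],P['intrinsics'])
    for n in('full','half_1','base_a','stand','red_block','beaker','basin','wash_bottle','crucible','spatula'):
        print(n,[(round(d['p'],2),np.round(d['position'],0).tolist(),np.round(onz(P,d['position'],.034)[:2],3).tolist()) for d in arm.boxes_of(n,c)])
E
```

```text
pics
[ 0.24256663 -0.52078705  0.24943749] [-3.13975602e+00 -2.06365223e-04  4.35811828e-01] 0.0
top [0.44727897 0.0511918  1.0683665 ] -0.0042850654039632554 [[363.8896174    0.         315.57184282]
 [  0.         363.8896174  199.39460376]
 [  0.           0.           1.        ]]
full [(0.83, [458.0, 191.0], [0.58, -0.351])]
half_1 [(0.75, [405.0, 186.0], [0.597, -0.202]), (0.62, [407.0, 236.0], [0.454, -0.203]), (0.61, [375.0, 219.0], [0.501, -0.112]), (0.53, [374.0, 171.0], [0.641, -0.113])]
base_a [(0.75, [321.0, 216.0], [0.514, 0.04]), (0.71, [279.0, 218.0], [0.507, 0.16])]
stand [(0.67, [302.0, 225.0], [0.487, 0.093])]
red_block [(0.88, [404.0, 137.0], [0.74, -0.203])]
beaker [(0.9, [346.0, 120.0], [0.794, -0.035])]
basin [(0.61, [282.0, 128.0], [0.769, 0.153])]
wash_bottle [(0.8, [146.0, 230.0], [0.476, 0.54]), (0.44, [166.0, 270.0], [0.365, 0.477]), (0.4, [324.0, 216.0], [0.511, 0.034])]
crucible [(0.67, [456.0, 151.0], [0.698, -0.352]), (0.26, [408.0, 234.0], [0.459, -0.206])]
spatula [(0.83, [168.0, 269.0], [0.367, 0.473])]
scene [ 0.89950668 -0.54157316  1.12688345] 0.
[... 172 characters left out ...]
], [0.57, -0.355])]
half_1 [(0.83, [232.0, 283.0], [0.467, -0.206]), (0.75, [309.0, 281.0], [0.633, -0.115]), (0.7, [282.0, 316.0], [0.619, -0.224]), (0.67, [268.0, 260.0], [0.513, -0.111]), (0.63, [364.0, 91.0], [0.471, 0.561])]
base_a [(0.9, [298.0, 216.0], [0.516, 0.039]), (0.71, [317.0, 182.0], [0.509, 0.164])]
stand [(0.88, [309.0, 207.0], [0.528, 0.078])]
red_block [(0.81, [334.0, 338.0], [0.751, -0.212])]
beaker [(0.7, [378.0, 275.0], [0.777, -0.02])]
basin [(0.98, [402.0, 225.0], [0.776, 0.143])]
wash_bottle [(0.55, [362.0, 89.0], [0.463, 0.567])]
crucible [(0.58, [280.0, 386.0], [0.695, -0.36])]
spatula [(0.82, [319.0, 104.0], [0.368, 0.445]), (0.74, [315.0, 184.0], [0.506, 0.154])]
```

```bash
python3 -c "
import cv2,numpy as np
a=cv2.imread('pics/top0.png');b=cv2.imread('pics/scene0.png');print(a.shape)"
```

```text
(400, 640, 3)
```

View pics/top0.png

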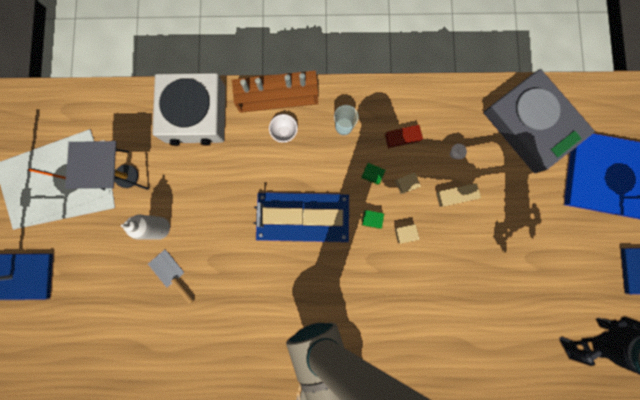

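View pics/scene0.png

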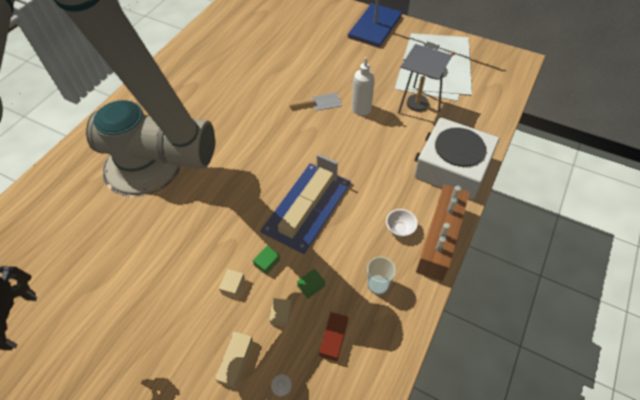

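The top view shows the stand at about (302,217), with the stop at its left (+y) end near (258,217). Half-brick candidates in the top view are cream (407,233), cream in shadow (407,185), green (373,219) and green (374,173). The two cream ones fit, because the green ones are the excluded look-alikes. The cream full brick is at (458,195) and the red block at (404,136). I'll confirm this with one enlarged crop.

Run:
```python
from h import *
I,P=snap('top'); cv2.imwrite('pics/crop1.png',cv2.resize(I[120:260,240:500,::-1],None,fx=3,fy=3,interpolation=cv2.INTER_CUBIC))
W=arm.camera_params('wrist');o,d=ray(W,(320,200));print('wrist',o,d,np.array(W['R']),W['intrinsics'])
for n in('full','half_1','base_a'):
  for c in('top','scene'):
    if c=='scene' and n=='full': snap('scene')
    Q=arm.camera_params(c)
    for r in arm.trace(n,c):
        m=r['region'].astype(np.uint8); k=max(cv2.findContours(m,0,1)[0],key=cv2.contourArea)
        q=cv2.boxPoints(cv2.minAreaRect(k)); 
        col=I[r['region']].mean(0) if c=='top' else 0
        print(n,c,round(r['p'],2),np.round(r['position']),col,[np.round(onz(Q,p,.034 if n!='base_a' else .046)[:2],3).tolist() for p in q] if c=='top' else '')
```

```text
wrist [ 0.30688381 -0.49223212  0.37473679] [-0.25887497 -0.09905587 -0.96103705] [[ 4.22563750e-01 -9.06332730e-01  9.26754193e-04]
 [-8.71193457e-01 -4.05898212e-01  2.76167706e-01]
 [-2.49923663e-01 -1.17505844e-01 -9.61109015e-01]] [[336.83502987   0.         326.90639598]
 [  0.         336.83502987 199.88905391]
 [  0.           0.           1.        ]]
full top 0.72 [457. 193.] [170.88163885 148.09711684 102.61760243] [[0.578, -0.287], [0.604, -0.408], [0.56, -0.415], [0.534, -0.295]]
full scene 0.85 [232. 358.] 0 
half_1 top 0.84 [374. 216.] [ 34.37304075 131.04075235  49.51097179] [[0.488, -0.07], [0.531, -0.082], [0.515, -0.142], [0.473, -0.13]]
half_1 top 0.76 [374. 172.] [19.5931677  64.10248447 25.33229814] [[0.622, -0.074], [0.667, -0.094], [0.644, -0.146], [0.599, -0.125]]
half_1 top 0.67 [409. 236.] [200.31372549 174.48459384 122.42296919] [[0.477, -0.166], [0.489, -0.227], [0.443, -0.235], [0.432, -0.173]]
half_1 top 0.56 [405. 183.] [106.77363897  90.73065903  62.37249284] [[0.616, -0.169], [0.641, -0.228], [0.597, -0.245], [0.572, -0.186]]
half_1 scene 0.82 [231. 284.] 0 
half_1 scene 0.76 [266. 259.] 0 
half_1 scene 0.7 [309. 282.] 0 
half_1 scene 0.68 [281. 314.] 0 
base_a top 0.89 [280. 220.] [210.75296108 186.11675127 133.76818951] [[0.492, 0.202], [0.536, 0.201], [0.531, 0.093], [0.487, 0.095]]
base_a top 0.75 [323. 219.] [183.19398496 162.27067669 119.04962406] [[0.532, 0.091], [0.531, -0.019], [0.483, -0.018], [0.484, 0.092]]
base_a scene 0.88 [297. 217.] 0 
base_a scene 0.79 [316. 184.] 0
```

View pics/crop1.png

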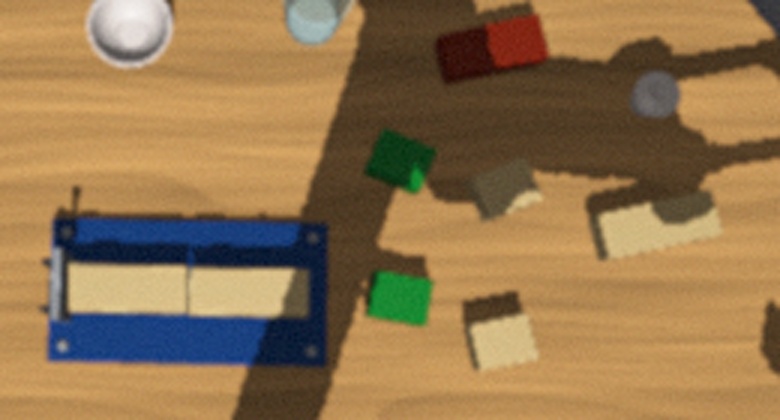

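The crop confirms it: the cream halves are at crop (502,340) and (507,188), and the green blocks at (400,297) and (400,160) are the look-alikes. The full brick is at crop (655,223). I'm moving over the near cream half now.

>>> servo_tool:
  plan:
    - [3.7,-2.2,0,-8.4]
    - [7.4,-4.4,0,-16.8]
    - [11.1,-6.6,0,-25.2]
    - [14.8,-8.8,0,-33.6]
    - [18.5,-11,0,-42]
    - [22.2,-13.2,0,-50.4]
    - [25.9,-15.4,0,-58.8]
    - [29.6,-17.6,0,-67.2]
    - [33.2,-19.9,0,-76]
    - [33.2,-19.9,0,-76]
  grip: -1

```text
time_s: 2.5
tcp_pos: [0.4618, -0.1965, 0.2505]
eef_rot: [3.139, -0.002, 1.77]
contact_force: [-1.0, -1.2, 0.5]
opening: 0.0853
gripper_force: 0.0
```

```bash
cat >> h.py <<'E'
def quads(I,P,lo=(15,60,55),hi=(28,170,255),z=.034,amin=400):
    pass
def traces(n,c,P,z):
    out=[]
    for r in arm.trace(n,c):
        m=r['region'].astype(np.uint8); k=max(cv2.findContours(m,0,1)[0],key=cv2.contourArea)
        w=np.array([onz(P,p[0],z)[:2] for p in k.astype(float)],np.float32)
        (x,y),(a,b),th=cv2.minAreaRect(w*1000)
        L,S=(a,b) if a>b else (b,a); t=th if a>b else th+90
        out.append((round(r['p'],2),np.round(r['position']).tolist(),'ctr',[round(x,1),round(y,1)],'LxS',round(L,1),round(S,1),'ang',round((t)%180,1)))
    return out
E
python3 - <<'E'
from h import *
s=arm.read_state();print(s['tcp_pos'],s['eef_rot'],s['time_s'],s['opening'],s['contact_force'])
I,P=snap('wrist','w1.png')
for n,z in(('half_1',.034),('full',.034),('base_a',.046)):
    for t in traces(n,'wrist',P,z):print(n,t)
E
```

```text
[ 0.46183731 -0.19648467  0.2504854 ] [ 3.13936300e+00 -1.85055521e-03  1.76985333e+00] 2.5 0.08534862940439016 [-0.98295298 -1.2456029   0.52687319]
half_1 (0.97, [325.0, 176.0], 'ctr', [461.6, -201.2], 'LxS', 59.2, 44.0, 'ang', 101.8)
half_1 (0.74, [386.0, 96.0], 'ctr', [503.2, -108.5], 'LxS', 58.2, 47.7, 'ang', 77.7)
half_1 (0.72, [453.0, 207.0], 'ctr', [603.7, -209.3], 'LxS', 66.9, 52.4, 'ang', 111.8)
half_1 (0.66, [510.0, 128.0], 'ctr', [632.0, -112.4], 'LxS', 62.3, 57.6, 'ang', 66.3)
full (0.74, [391.0, 308.0], 'ctr', [569.4, -350.0], 'LxS', 130.0, 48.8, 'ang', 102.3)
base_a (0.82, [422.0, 4.0], 'ctr', [512.1, -27.1], 'LxS', 35.8, 6.6, 'ang', 12.4)
```

View pics/w1.png

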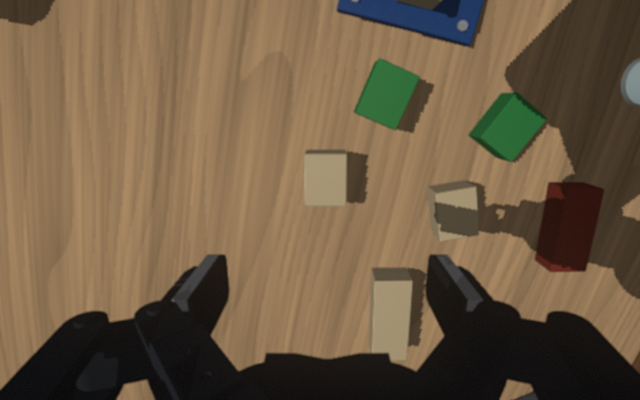

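The wrist view shows the near cream half at (326,178), exactly in front, with the shadowed cream half at (454,210) and the full brick at (391,310). The green look-alikes are at (387,95) and (508,127). I'll fit cuboids to the masks from several views.

```bash
cat >> h.py <<'E'
from scipy.optimize import minimize
def box(dims,x,y,z,yaw):
    w,l,h=dims;c,s=np.cos(yaw),np.sin(yaw)
    return np.array([[x+c*a-s*b,y+s*a+c*b,z+e] for a in(-w/2,w/2) for b in(-l/2,l/2) for e in(0,h)])
def iou(P,V,m,S=4):
    p=np.array([proj(P,v) for v in V])
    x0,y0=np.floor(p.min(0)).astype(int)-12;x1,y1=np.ceil(p.max(0)).astype(int)+12
    x0,y0=max(x0,0),max(y0,0);x1,y1=min(x1,640),min(y1,400)
    M=np.kron(m[y0:y1,x0:x1],np.ones((S,S),np.uint8)); Q=np.zeros_like(M)
    cv2.fillConvexPoly(Q,cv2.convexHull(np.round(((p-[x0,y0]+.5)*S-.5)*16).astype(np.int32)),1,shift=4)
    return (M&Q).sum()/max(1,(M|Q).sum()+m.sum()*S*S-M.sum())
def mask(n,c,P,xy,z,tol=.035):
    best=None
    for r in arm.trace(n,c):
        d=np.linalg.norm(onz(P,r['position'],z)[:2]-xy)
        if d<tol and (best is None or d<best[0]): best=(d,r['region'].astype(np.uint8))
    return None if best is None else best[1]
def fit(obs,dims,x0,zfree=False):
    # obs: (P,mask); x0=[x,y,z,yaw]
    def f(v):
        q=list(x0); q[0]+=v[0]/1e3;q[1]+=v[1]/1e3;q[3]+=v[2]/50
        if zfree:q[2]+=v[3]/1e3
        return -np.mean([iou(P,box(dims,*q),m) for P,m in obs])
    n=4 if zfree else 3; b=None
    for k in range(2):
        s=np.zeros(n) if b is None else b.x
        b=minimize(f,s,method='Nelder-Mead',options=dict(initial_simplex=np.vstack([s]+[s+4*(1-.6*k)*e for e in np.eye(n)]),maxiter=150,xatol=.02,fatol=1e-5))
    v=b.x; return [round(x0[0]+v[0]/1e3,4),round(x0[1]+v[1]/1e3,4),round(x0[2]+(v[3]/1e3 if zfree else 0),4),'yawdeg',round(np.degrees(x0[3]+v[2]/50),1),'iou',round(-b.fun,3)]
H=(.044,.056,.034);F=(.044,.112,.034)
E
python3 - <<'E'
from h import *
O={};Ps={}
for c in('wrist','top','scene'):
    I,P=snap(c);Ps[c]=P
    for k,n,xy,z,tol in(('A','half_1',(.461,-.200),.034,.03),('B','half_1',(.605,-.208),.034,.03),('F','full',(.57,-.352),.034,.03),('a','base_a',(.512,.15),.046,.04),('b','base_a',(.508,.037),.046,.04)):
        if c=='wrist' and k in 'ab':continue
        m=mask(n,c,P,np.array(xy),z,tol)
        if m is not None:O[k,c]=(P,m)
g=dict(A=(H,[.461,-.2,0,.2]),B=(H,[.605,-.208,0,.35]),F=(F,[.57,-.352,0,.2]),a=(F,[.512,.15,.012,0]),b=(F,[.508,.037,.012,0]))
for k,(d,x) in g.items():
    for c in('wrist','top','scene'):
        if (k,c) in O: print(k,c,fit([O[k,c]],d,x))
    al=[O[k,c] for c in Ps if (k,c) in O]
    if len(al)>1: print(k,'all,z',fit(al,d,x,True))
E
```

```text
A wrist [np.float64(0.4622), np.float64(-0.2035), 0, 'yawdeg', np.float64(10.6), 'iou', np.float64(0.968)]
A top [np.float64(0.46), np.float64(-0.2032), 0, 'yawdeg', np.float64(10.7), 'iou', np.float64(0.919)]
A scene [np.float64(0.4598), np.float64(-0.202), 0, 'yawdeg', np.float64(9.9), 'iou', np.float64(0.942)]
A all,z [np.float64(0.4612), np.float64(-0.2029), np.float64(0.0032), 'yawdeg', np.float64(10.0), 'iou', np.float64(0.93)]
B wrist [np.float64(0.6099), np.float64(-0.2122), 0, 'yawdeg', np.float64(21.7), 'iou', np.float64(0.966)]
B top [np.float64(0.6069), np.float64(-0.213), 0, 'yawdeg', np.float64(19.3), 'iou', np.float64(0.928)]
B scene [np.float64(0.6069), np.float64(-0.2117), 0, 'yawdeg', np.float64(22.1), 'iou', np.float64(0.941)]
B all,z [np.float64(0.6077), np.float64(-0.212), np.float64(0.0028), 'yawdeg', np.float64(21.4), 'iou', np.float64(0.931)]
F wrist [np.float64(0.5738), np.float64(-0.358), 0, 'yawdeg', np.float64(12.3), 'iou', np.float64(0.947)]
F top [np.float64(0.5703), np.float64(-0.3567), 0, 'yawdeg', np.float64(12.7), 'iou', np.float64(0.714)]
F scene [n
[... 201 characters left out ...]
 np.float64(0.849)]
a top [np.float64(0.5122), np.float64(0.1514), 0.012, 'yawdeg', np.float64(-3.3), 'iou', np.float64(0.94)]
a scene [np.float64(0.5118), np.float64(0.1597), 0.012, 'yawdeg', np.float64(-1.0), 'iou', np.float64(0.892)]
a all,z [np.float64(0.5124), np.float64(0.1519), np.float64(0.0161), 'yawdeg', np.float64(-2.8), 'iou', np.float64(0.895)]
b top [np.float64(0.5089), np.float64(0.0365), 0.012, 'yawdeg', np.float64(-2.7), 'iou', np.float64(0.954)]
b scene [np.float64(0.5065), np.float64(0.0411), 0.012, 'yawdeg', np.float64(-0.8), 'iou', np.float64(0.933)]
b all,z [np.float64(0.5083), np.float64(0.0371), np.float64(0.0172), 'yawdeg', np.float64(-1.9), 'iou', np.float64(0.934)]
```

>>> servo_tool:
  plan:
    - [-0.7,-0.1,4,0.8]
    - [-0.7,-0.1,8,0.8]
    - [-0.7,-0.1,12,0.8]
    - [-0.7,-0.1,16,0.8]
    - [-0.7,-0.1,19,0.8]
    - [-0.7,-0.1,21,0.8]
    - [-0.7,-0.1,22,0.8]
    - [-0.7,-0.1,22.6,0.8]
    - [-0.7,-0.1,22.6,0.8]
    - [-0.7,-0.1,22.6,0.8]

```text
time_s: 4.5
tcp_pos: [0.4608, -0.2083, 0.0252]
eef_rot: [3.14, 0.001, 1.748]
contact_force: [0.3, 0.3, 0.0]
opening: 0.0853
gripper_force: 0.0
```

>>> servo_tool:
  plan:
    - [0,0,0,0]
    - [0,0,0,0]
    - [0,0,0,0]
    - [0,0,0,0]
    - [0,0,0,0]
    - [0,0,0,0]
    - [0,0,0,0]
    - [0,0,0,0]
    - [0,0,0,0]
    - [0,0,0,0]
  grip: 1
  squeeze: 60

```text
time_s: 5.5
tcp_pos: [0.4608, -0.2082, 0.0252]
eef_rot: [3.14, 0.001, 1.748]
contact_force: [0.1, 0.2, 6.2]
opening: 0.0433
gripper_force: 62.4
```

>>> servo_tool:
  plan:
    - [0,0,-2,0]
    - [0,0,-6,0]
    - [2,1,-10,0]
    - [6,2.5,-14,2]
    - [10.5,4,-18,4]
    - [15,6,-21,6]
    - [19.5,7.5,-22.5,9]
    - [23,9,-22.5,12]
    - [24.5,9.4,-22.5,12]
    - [24.5,9.4,-22.5,12]

```text
time_s: 6.5
tcp_pos: [0.5093, 0.0536, 0.2494]
eef_rot: [3.141, -0.002, 1.544]
contact_force: [-0.3, -1.7, -2.8]
opening: 0.0429
gripper_force: 61.6
```

Run:
```python
from h import *
I,P0=snap('wrist')
import time
I,P=snap('wrist','w2.png')
s=arm.read_state();print(s['tcp_pos'],s['eef_rot'],s['time_s'],s['opening'],s['gripper_force'],s['contact_force'])
for xy,k in(((.512,.152),'a'),((.508,.037),'b')):
    m=mask('base_a','wrist',P,np.array(xy),.046,.05)
    if m is not None: print(k,m.sum(),np.argwhere(m).min(0),np.argwhere(m).max(0),fit([(P,m)],F,[*xy,.012,-.03]))
print([ (r['p'],r['position'],r['region'].sum()) for r in arm.trace('stand','wrist')])
print([ (r['p'],r['position'],r['region'].sum()) for r in arm.trace('half_1','wrist')])
```

```text
[0.50863504 0.05032619 0.24871512] [-3.14009133e+00  9.27982807e-04  1.54089334e+00] 6.6 0.04283963283305066 61.628243923187256 [-0.06215884 -0.05599332 -1.57032894]
b 2516 [133 306] [188 352] [np.float64(0.5108), np.float64(0.0366), 0.012, 'yawdeg', np.float64(-2.5), 'iou', np.float64(0.511)]
[(0.78, [353.7, 93.5], np.int64(17060))]
[(0.94, [446.5, 285.0], np.int64(811)), (0.6, [329.3, 260.7], np.int64(16986))]
```

View pics/w2.png

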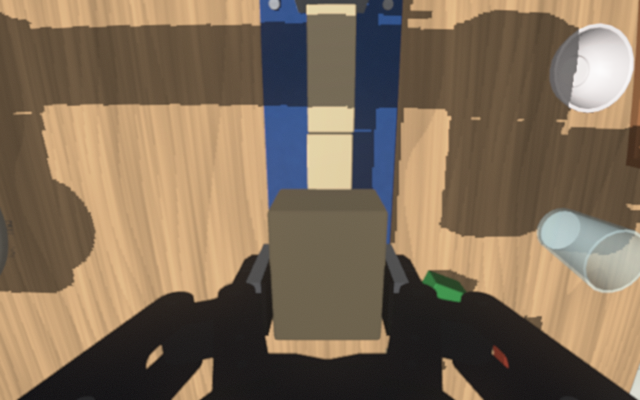

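```bash
cat >> h.py <<'E'
def wall(I,P,r0,r1,c0=331):
    h=cv2.cvtColor(np.ascontiguousarray(I),cv2.COLOR_RGB2HSV);b=((h[:,:,0]>100)&(h[:,:,0]<130)&(h[:,:,1]>100))
    E={k:[] for k in('wl','wr','pl','pr')}
    for r in range(r0,r1,3):
        c=np.flatnonzero(b[r]); l=c[(c<c0)&(c>c0-120)];q=c[(c>c0)&(c<c0+120)]
        if len(l)<8 or len(q)<8: continue
        for k,u,z in(('wl',l.max()+.5,.046),('wr',q.min()-.5,.046),('pl',l.min()-.5,.012),('pr',q.max()+.5,.012)): E[k].append(onz(P,(u,r),z)[:2])
    for k,v in E.items():
        v=np.array(v); 
        for _ in range(3):
            p=np.polyfit(v[:,1],v[:,0],1);e=np.abs(v[:,0]-np.polyval(p,v[:,1]));v=v[e<=max(.001,2*np.median(e))]
        E[k]=p; print(k,len(v),'yawdeg',round(-np.degrees(np.arctan(p[0])),2),'x@.05,.1,.18',np.round(np.polyval(p,[.05,.1,.18])*1e3,1))
E
python3 - <<'E'
from h import *
I=cv2.imread('pics/w2.png')[:,:,::-1];P=arm.camera_params('wrist');wall(I,P,14,180)
print('joint',onz(P,(331,131.5),.046),'baseA stop end',onz(P,(331,4),.046))
r=[r for r in arm.trace('half_1','wrist') if r['region'].sum()>9000]
if not r: arm.grab_frame('wrist'); r=[r for r in arm.trace('half_1','wrist') if r['region'].sum()>9000]
m=r[0]['region'].astype(np.uint8); s=arm.read_state(); t=s['tcp_pos']
print('held',fit([(P,m)],H,[t[0],t[1]+.005,t[2]-.024,-.03]),t,s['eef_rot'])
E
```

```text
wl 56 yawdeg -2.71 x@.05,.1,.18 [488.6 491.  494.8]
wr 56 yawdeg -2.04 x@.05,.1,.18 [535.9 537.7 540.5]
pl 56 yawdeg -2.01 x@.05,.1,.18 [444.4 446.2 449. ]
pr 55 yawdeg -1.77 x@.05,.1,.18 [582.  583.5 586. ]
joint [0.51489051 0.09192798 0.046     ] baseA stop end [0.51825042 0.2030665  0.046     ]
held [np.float64(0.5099), np.float64(0.0531), np.float64(0.2249), 'yawdeg', np.float64(-1.5), 'iou', np.float64(0.958)] [0.50906129 0.04884243 0.24892181] [-3.14079078e+00  3.70095866e-04  1.53711634e+00]
```

The wrist view shows the wall along columns 307–356, its joint at row 131, the stop end at row ~4, and the held brick at (329,265). I'm going to the hover above the place next to the stop.

>>> servo_tool:
  plan:
    - [2,0,0.5,0]
    - [4,0.1,2,0]
    - [6,0.2,4.5,0]
    - [8,0.3,7,0]
    - [10,0.3,9.5,0]
    - [11.1,0.3,11.5,0]
    - [11.1,0.3,12.4,0]
    - [11.1,0.3,12.4,0]
    - [11.1,0.3,12.4,0]
    - [11.1,0.3,12.4,0]

```text
time_s: 7.85
tcp_pos: [0.5169, 0.1601, 0.1265]
eef_rot: [3.139, -0.0, 1.538]
contact_force: [0.3, -0.6, -1.6]
opening: 0.043
gripper_force: 61.6
```

Run:
```python
from h import *
I,P=snap('wrist','w3.png')
s=arm.read_state();t=s['tcp_pos'];print(t,s['eef_rot'],s['time_s'])
print(proj(P,(.518,.205,.092)),proj(P,(.518,.205,.046)))
for r in arm.trace('half_1','wrist'):
    if r['region'].sum()>9000: print('held',fit([(P,r['region'].astype(np.uint8))],H,[t[0],t[1]+.005,t[2]-.024,-.03]))
```

```text
[0.51677669 0.16016854 0.12653401] [ 3.13913717e+00 -2.41637017e-04  1.53777027e+00] 7.9
[324.50488939 157.04783895] [324.77362253 145.32890444]
held [np.float64(0.5177), np.float64(0.1643), np.float64(0.1025), 'yawdeg', np.float64(-1.9), 'iou', np.float64(0.953)]
```

View pics/w3.png

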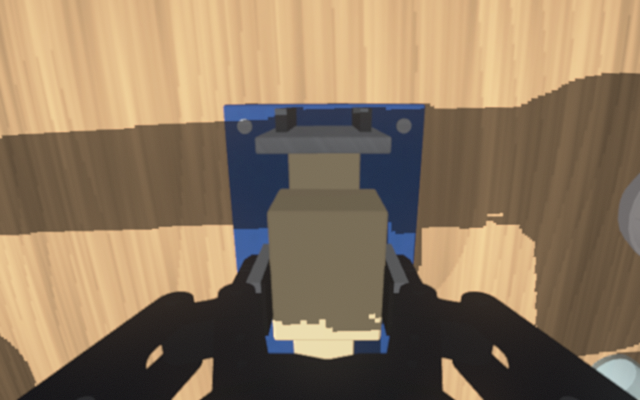

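Run:
```python
from h import *
P=arm.camera_params('wrist')
for n,uv,z in(('stop fL',(256,152),.092),('stop fR',(391,152.5),.092),('plateL',(225,105),.012),('plateR',(424,104.5),.012),('baseL',(289,170),.046),('baseR',(360,170),.046)): print(n,np.round(onz(P,uv,z)*1e3,1))
```

```text
stop fL [485.5 208.7  92. ]
stop fR [549.3 206.4  92. ]
plateL [449.8 231.2  12. ]
plateR [586.7 227.1  12. ]
baseL [495.1 190.8  46. ]
baseR [539.  189.4  46. ]
```

>>> servo_tool:
  plan:
    - [0,-0.05,1,0]
    - [0.1,-0.05,2,0]
    - [0.2,-0.05,3,0]
    - [0.4,-0.05,4,0]
    - [0.6,-0.05,4.6,0]
    - [0.7,-0.05,5.0,0]
    - [0.7,-0.05,5.2,0]
    - [0.7,-0.05,5.3,0]
    - [0.7,-0.05,5.4,0]
    - [0.7,-0.05,5.4,0]

```text
time_s: 8.95
tcp_pos: [0.5157, 0.1678, 0.0715]
eef_rot: [3.141, -0.0, 1.539]
contact_force: [0.0, -0.4, -2.1]
opening: 0.043
gripper_force: 61.6
```

>>> servo_tool:
  plan:
    - [0,0,0.05,0]
    - [0,0,0.1,0]
    - [0,0,0.1,0]
    - [0,0,0.13,0]
    - [0,0,0.13,0]
    - [0,0,0.16,0]
    - [0,0,0.16,0]
    - [0,0,0.16,0]
    - [0,0,0.16,0]
    - [0,0,0.16,0]

```text
time_s: 9.95
tcp_pos: [0.5159, 0.1678, 0.0712]
eef_rot: [3.14, -0.0, 1.539]
contact_force: [-2.9, -0.7, 9.2]
opening: 0.043
gripper_force: 63.1
```

>>> servo_tool:
  plan:
    - [0,0,-0.1,0]
    - [0.1,0,-0.1,0]
    - [0.2,0,-0.1,0]
    - [0.3,0,-0.1,0]
    - [0.4,0,-0.1,0]
    - [0.5,0,-0.1,0]
    - [0.5,0,-0.1,0]
    - [0.5,0,-0.1,0]
    - [0.5,0,-0.1,0]
    - [0.5,0,-0.1,0]

```text
time_s: 10.95
tcp_pos: [0.5166, 0.1721, 0.0712]
eef_rot: [3.14, 0.001, 1.539]
contact_force: [0.2, -3.1, 6.0]
opening: 0.0434
gripper_force: 62.5
```

>>> servo_tool:
  plan:
    - [0.05,0,0,0]
    - [0.05,0,0,0]
    - [0.1,0,0,0]
    - [0.1,0,0,0]
    - [0.15,0,0,0]
    - [0.15,0,0,0]
    - [0.2,0,0,0]
    - [0.2,0,0,0]
    - [0.2,0,0,0]
    - [0.2,0,0,0]

```text
time_s: 11.95
tcp_pos: [0.5167, 0.1741, 0.0712]
eef_rot: [3.14, 0.001, 1.539]
contact_force: [0.2, -3.5, 4.8]
opening: 0.0431
gripper_force: 62.5
```

>>> servo_tool:
  plan:
    - [0.05,0,-0.02,0]
    - [0.05,0,-0.02,0]
    - [0.1,0,-0.02,0]
    - [0.1,0,-0.02,0]
    - [0.15,0,-0.02,0]
    - [0.15,0,-0.02,0]
    - [0.2,0,-0.02,0]
    - [0.2,0,-0.02,0]
    - [0.2,0,-0.02,0]
    - [0.2,0,-0.02,0]

```text
time_s: 12.95
tcp_pos: [0.5167, 0.1745, 0.0712]
eef_rot: [3.14, 0.004, 1.541]
contact_force: [0.9, -9.1, 4.9]
opening: 0.0431
gripper_force: 62.6
```

>>> servo_tool:
  plan:
    - [0.05,0,0,0]
    - [0.1,0,0,0]
    - [0.15,0,0,0]
    - [0.15,0,0,0]
    - [0.15,0,0,0]
    - [0.15,0,0,0]
    - [0.15,0,0,0]
    - [0.15,0,0,0]
    - [0.15,0,0,0]
    - [0.15,0,0,0]

```text
time_s: 13.95
tcp_pos: [0.5167, 0.1746, 0.0713]
eef_rot: [3.14, 0.007, 1.542]
contact_force: [0.3, -13.0, 6.1]
opening: 0.0429
gripper_force: 62.6
```

>>> servo_tool:
  plan:
    - [-0.15,0,0,0]
    - [-0.25,0,0,0]
    - [-0.25,0,0,0]
    - [-0.25,0,0,0]
    - [-0.25,0,0,0]
    - [-0.25,0,0,0]
    - [-0.25,0,0,0]
    - [-0.25,0,0,0]
    - [-0.25,0,0,0]
    - [-0.25,0,0,0]

```text
time_s: 14.95
tcp_pos: [0.5167, 0.1745, 0.0712]
eef_rot: [3.14, 0.003, 1.54]
contact_force: [0.6, -7.8, 5.2]
opening: 0.0434
gripper_force: 62.5
```

>>> servo_tool:
  plan:
    - [0,0,0,0]
    - [0,0,0,0]
    - [0,0,0,0]
    - [0,0,0,0]
    - [0,0,0,0]
    - [0,0,0,0]
    - [0,0,-1,0]
    - [0,0,-4,0]
    - [-2,0,-8.5,0]
    - [-4,0,-13,0]
  grip: -1

```text
time_s: 15.95
tcp_pos: [0.5141, 0.1357, 0.2025]
eef_rot: [-3.141, 0.0, 1.54]
contact_force: [0.8, 0.0, 0.2]
opening: 0.0857
gripper_force: 0.0
```

Run:
```python
from h import *
arm.grab_frame('wrist'); I,P=snap('wrist','w4.png')
s=arm.read_state();t=s['tcp_pos'];print(t,s['eef_rot'],s['time_s'],s['contact_force'])
for n,z in(('half_1',.08),('base_a',.046)):
  for r in arm.trace(n,'wrist'):
    p=onz(P,r['position'],z);print(n,round(r['p'],2),np.round(r['position']),r['region'].sum(),p)
    if n=='half_1' and abs(p[1]-.18)<.05: print('  ',fit([(P,r['region'].astype(np.uint8))],H,[.517,.178,.046,-.03]))
print(proj(P,(.517,.179,.08)),proj(P,(.518,.207,.092)))
cv2.imwrite('pics/w4c.png',cv2.resize(I[0:270,150:520,::-1],None,fx=2,fy=2))
```

```text
[0.51860458 0.13461568 0.20817369] [ 3.12740522e+00 -9.60918357e-04  1.53726720e+00] 16.05 [ 0.88353111  0.40240127 -0.52531116]
half_1 0.74 [422. 357.] 298 [ 0.60465643 -0.02654019  0.08      ]
half_1 0.61 [322. 136.] 4410 [0.51851157 0.1790155  0.08      ]
   [np.float64(0.5174), np.float64(0.1792), 0.046, 'yawdeg', np.float64(-2.0), 'iou', np.float64(0.973)]
half_1 0.53 [322. 353.] 236 [ 0.5121679  -0.01743001  0.08      ]
half_1 0.44 [347. 190.] 23620 [0.53681539 0.13693261 0.08      ]
   [np.float64(0.5507), np.float64(0.195), 0.046, 'yawdeg', np.float64(-1.7), 'iou', np.float64(0.157)]
base_a 0.86 [318. 202.] 2583 [0.51317236 0.11739427 0.046     ]
base_a 0.57 [320. 280.] 4765 [0.51197034 0.03971814 0.046     ]
[319.58231709 135.98853689] [319.42964337  96.87680049]
```

View pics/w4c.png

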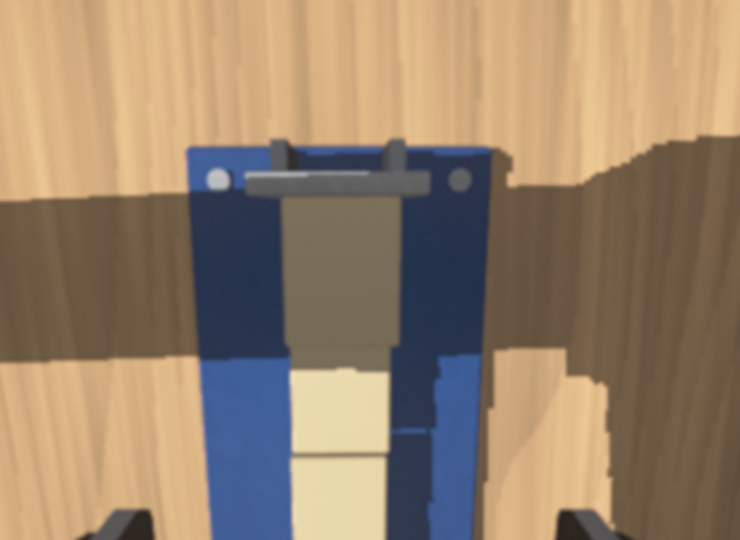

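The half is laid, with its top centre at crop (341,270), flush with the stop and in line with the course. I'm going over the full brick next.

>>> servo_tool:
  plan:
    - [-4.8,0.7,-0.5,-1.5]
    - [-9.6,1.4,-1,-3]
    - [-14.4,2.1,-1.5,-4.5]
    - [-19.2,2.8,-2,-6]
    - [-24,3.6,-2,-7.5]
    - [-28.8,4.4,-2,-9]
    - [-33.6,5.1,-2,-10.5]
    - [-38.4,5.9,-2,-12]
    - [-42.8,6.6,-2,-13.5]
    - [-46.3,7.1,-2,-14.3]

```text
time_s: 17.15
tcp_pos: [0.5703, -0.331, 0.2186]
eef_rot: [-3.139, -0.002, 1.788]
contact_force: [1.3, 0.2, -0.1]
opening: 0.0855
gripper_force: 0.0
```

Run:
```python
from h import *
for i in range(4): arm.grab_frame('wrist')
I,P=snap('wrist','w5.png')
s=arm.read_state();t=s['tcp_pos'];print(t,s['eef_rot'],s['time_s'],s['contact_force'])
for n,xy,d,yaw in(('full',(.572,-.354),F,.21),('half_1',(.608,-.212),H,.37)):
  m=mask(n,'wrist',P,np.array(xy),.034,.06)
  if m is not None: print(n,np.argwhere(m).min(0),np.argwhere(m).max(0),fit([(P,m)],d,[*xy,0,yaw]))
```

```text
[ 0.57018698 -0.32782716  0.21920173] [-3.13962932 -0.00353686  1.788432  ] 17.4 [ 0.3450138   0.21234912 -0.15625592]
full [147 300] [261 347] [np.float64(0.5725), np.float64(-0.357), 0, 'yawdeg', np.float64(11.7), 'iou', np.float64(0.979)]
half_1 [ 24 367] [ 98 427] [np.float64(0.6092), np.float64(-0.2122), 0, 'yawdeg', np.float64(21.0), 'iou', np.float64(0.972)]
```

View pics/w5.png

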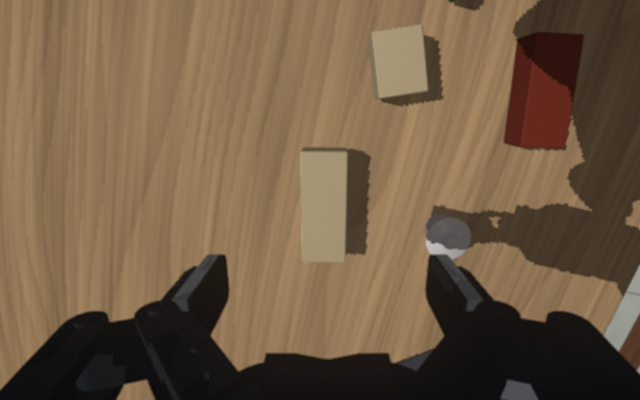

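The full brick is at (324,205), the crucible at (448,237) and the other cream half at (400,62). All are clear of the fingers.

>>> servo_tool:
  plan:
    - [-1,-0.2,3,0.8]
    - [-2,-0.4,7,0.8]
    - [-2.9,-0.4,11,0.8]
    - [-2.9,-0.4,14,0.8]
    - [-2.9,-0.4,16.5,0.8]
    - [-2.9,-0.4,18,0.8]
    - [-2.9,-0.4,19,0.8]
    - [-2.9,-0.4,19.4,0.8]
    - [-2.9,-0.4,19.4,0.8]
    - [-2.9,-0.4,19.4,0.8]

```text
time_s: 18.5
tcp_pos: [0.5739, -0.3588, 0.0282]
eef_rot: [3.14, 0.002, 1.775]
contact_force: [0.8, 0.1, -0.1]
opening: 0.0854
gripper_force: 0.0
```

>>> servo_tool:
  plan:
    - [0,0,0,0]
    - [0,0,0,0]
    - [0,0,0,0]
    - [0,0,0,0]
    - [0,0,0,0]
    - [0,0,0,0]
    - [0,0,0,0]
    - [0,0,0,0]
    - [0,0,0,0]
    - [0,0,0,0]
  grip: 1
  squeeze: 60

```text
time_s: 19.5
tcp_pos: [0.5734, -0.3588, 0.0278]
eef_rot: [3.141, 0.001, 1.774]
contact_force: [-0.6, -0.6, 4.9]
opening: 0.043
gripper_force: 64.7
```

>>> servo_tool:
  plan:
    - [0,0,-3,0]
    - [2,0.1,-7,0]
    - [6.5,0.4,-11,1]
    - [11.2,0.7,-13,3]
    - [16,1,-13,5]
    - [20.8,1.3,-13,7]
    - [25.6,1.7,-13,9]
    - [30.4,2.1,-13,11]
    - [35.2,2.5,-13,13]
    - [39.5,2.8,-13,13.6]

```text
time_s: 20.5
tcp_pos: [0.5189, 0.0366, 0.1558]
eef_rot: [-3.139, -0.001, 1.536]
contact_force: [1.1, 0.2, -3.2]
opening: 0.043
gripper_force: 63.8
```

>>> servo_tool:
  plan:
    - [2,0,0.2,0]
    - [3.5,0,0.6,0]
    - [4.6,0,1,0]
    - [4.6,0,1.5,0]
    - [4.6,0,1.8,0]
    - [4.6,0,1.8,0]
    - [4.6,0,1.8,0]
    - [4.6,0,1.8,0]
    - [4.6,0,1.8,0]
    - [4.6,0,1.8,0]

```text
time_s: 21.5
tcp_pos: [0.5223, 0.0799, 0.1391]
eef_rot: [3.141, 0.0, 1.537]
contact_force: [0.2, -0.3, -3.4]
opening: 0.0433
gripper_force: 63.7
```

Run:
```python
from h import *
I,P=snap('wrist','w6.png')
s=arm.read_state();t=s['tcp_pos'];print(t,s['eef_rot'],s['time_s'],s['contact_force'])
for n in('full','half_1'):
  for r in arm.trace(n,'wrist'):
    p=onz(P,r['position'],.08);print(n,round(r['p'],2),np.round(r['position']),r['region'].sum(),p)
    m=r['region'].astype(np.uint8)
    if n=='full' and m.sum()>8000: print('  held',fit([(P,m)],F,[t[0],t[1]+.002,t[2]-.0278,-.03]))
    if n=='half_1' and abs(p[1]-.18)<.05 and m.sum()>1500: print('  laid',fit([(P,m)],H,[.517,.178,.046,-.03]))
```

```text
[0.52227173 0.07992501 0.13906568] [3.14119401e+00 1.02087042e-04 1.53686999e+00] 21.55 [ 0.83171453  0.20585929 -2.97370505]
full 0.93 [328. 237.] 25375 [0.52359905 0.07380057 0.08      ]
  held [np.float64(0.523), np.float64(0.0812), np.float64(0.1113), 'yawdeg', np.float64(-1.8), 'iou', np.float64(0.861)]
half_1 0.72 [307.  51.] 8955 [0.51630908 0.17565486 0.08      ]
  laid [np.float64(0.5177), np.float64(0.1782), 0.046, 'yawdeg', np.float64(-2.0), 'iou', np.float64(0.985)]
half_1 0.69 [456. 388.] 896 [ 0.60893705 -0.04253384  0.08      ]
```

View pics/w6.png

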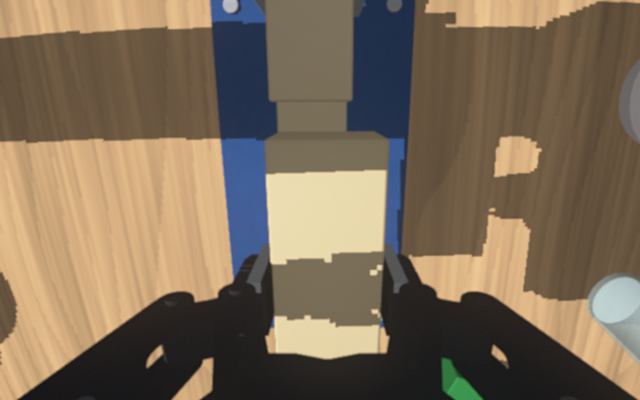

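The held full brick is at (328,240) with the laid half ahead of it at (310,50). The tool sits 8 mm too far in +x, so I'll correct that and lower.

>>> servo_tool:
  plan:
    - [0.1,-0.4,0,0]
    - [0.3,-0.83,0.5,0]
    - [0.45,-0.83,1.5,0]
    - [0.45,-0.83,3,0]
    - [0.45,-0.83,4.2,0]
    - [0.45,-0.83,5.2,0]
    - [0.45,-0.83,5.9,0]
    - [0.45,-0.83,6.3,0]
    - [0.45,-0.83,6.4,0]
    - [0.45,-0.83,6.4,0]

```text
time_s: 22.65
tcp_pos: [0.5143, 0.0848, 0.075]
eef_rot: [3.141, 0.0, 1.537]
contact_force: [0.2, 0.3, -3.4]
opening: 0.0428
gripper_force: 63.7
```

>>> servo_tool:
  plan:
    - [0,0,0.05,0]
    - [0,0,0.1,0]
    - [0,0,0.1,0]
    - [0,0,0.1,0]
    - [0,0,0.1,0]
    - [0,0,0.1,0]
    - [0,0,0.1,0]
    - [0,0,0.1,0]
    - [0,0,0.1,0]
    - [0,0,0.1,0]

```text
time_s: 23.65
tcp_pos: [0.514, 0.0849, 0.0739]
eef_rot: [-3.142, 0.0, 1.537]
contact_force: [0.9, 0.5, -3.9]
opening: 0.043
gripper_force: 63.7
```

>>> servo_tool:
  plan:
    - [0,0,0.03,0]
    - [0,0,0.06,0]
    - [0,0,0.09,0]
    - [0,0,0.09,0]
    - [0,0,0.09,0]
    - [0,0,0.09,0]
    - [0,0,0.09,0]
    - [0,0,0.09,0]
    - [0,0,0.09,0]
    - [0,0,0.09,0]

```text
time_s: 24.65
tcp_pos: [0.514, 0.0849, 0.0737]
eef_rot: [3.141, 0.0, 1.537]
contact_force: [-1.6, 0.8, 5.4]
opening: 0.0431
gripper_force: 64.8
```

>>> servo_tool:
  plan:
    - [0,0,-0.05,0]
    - [0.1,0,-0.06,0]
    - [0.2,0,-0.06,0]
    - [0.3,0,-0.06,0]
    - [0.4,0,-0.06,0]
    - [0.5,0,-0.06,0]
    - [0.55,0,-0.06,0]
    - [0.55,0,-0.06,0]
    - [0.55,0,-0.06,0]
    - [0.55,0,-0.06,0]

```text
time_s: 25.65
tcp_pos: [0.5146, 0.0904, 0.0737]
eef_rot: [3.141, -0.0, 1.537]
contact_force: [0.8, -3.0, 3.0]
opening: 0.0429
gripper_force: 64.4
```

>>> servo_tool:
  plan:
    - [0.05,0,0,0]
    - [0.05,0,0,0]
    - [0.1,0,0,0]
    - [0.1,0,0,0]
    - [0.15,0,0,0]
    - [0.15,0,0,0]
    - [0.2,0,0,0]
    - [0.2,0,0,0]
    - [0.2,0,0,0]
    - [0.2,0,0,0]

```text
time_s: 26.65
tcp_pos: [0.5143, 0.0923, 0.0737]
eef_rot: [3.141, 0.0, 1.537]
contact_force: [0.2, -4.8, 6.5]
opening: 0.0431
gripper_force: 64.7
```

>>> servo_tool:
  plan:
    - [0.05,0,-0.04,0]
    - [0.05,0,-0.04,0]
    - [0.1,0,-0.04,0]
    - [0.1,0,-0.04,0]
    - [0.15,0,-0.04,0]
    - [0.15,0,-0.04,0]
    - [0.2,0,-0.04,0]
    - [0.2,0,-0.04,0]
    - [0.2,0,-0.04,0]
    - [0.2,0,-0.04,0]

```text
time_s: 27.65
tcp_pos: [0.5141, 0.0932, 0.0737]
eef_rot: [-3.141, 0.002, 1.538]
contact_force: [0.5, -7.8, 0.9]
opening: 0.043
gripper_force: 64.2
```

>>> servo_tool:
  plan:
    - [0.05,0,0,0]
    - [0.1,0,0,0]
    - [0.15,0,0,0]
    - [0.2,0,0,0]
    - [0.2,0,0,0]
    - [0.2,0,0,0]
    - [0.2,0,0,0]
    - [0.2,0,0,0]
    - [0.2,0,0,0]
    - [0.2,0,0,0]

```text
time_s: 28.65
tcp_pos: [0.5142, 0.0932, 0.0737]
eef_rot: [-3.141, 0.006, 1.539]
contact_force: [-0.1, -14.5, 1.3]
opening: 0.0428
gripper_force: 64.2
```

>>> servo_tool:
  plan:
    - [-0.1,0,0,0]
    - [-0.2,0,0,0]
    - [-0.25,0,0,0]
    - [-0.25,0,0,0]
    - [-0.25,0,0,0]
    - [-0.25,0,0,0]
    - [-0.25,0,0,0]
    - [-0.25,0,0,0]
    - [-0.25,0,0,0]
    - [-0.25,0,0,0]

```text
time_s: 29.65
tcp_pos: [0.5142, 0.0932, 0.0737]
eef_rot: [-3.141, 0.001, 1.538]
contact_force: [0.7, -6.0, 1.5]
opening: 0.0428
gripper_force: 64.2
```

>>> servo_tool:
  plan:
    - [0,0,0,0]
    - [0,0,0,0]
    - [0,0,0,0]
    - [0,0,0,0]
    - [0,0,0,0]
    - [0,0,0,0]
    - [0,0,-1,0]
    - [0,0,-4,0]
    - [-1,0,-8.5,0]
    - [-3,0,-13,0]
  grip: -1

```text
time_s: 30.65
tcp_pos: [0.5128, 0.0645, 0.2057]
eef_rot: [-3.141, -0.001, 1.539]
contact_force: [1.6, 0.0, 0.4]
opening: 0.0853
gripper_force: 0.0
```

Run:
```python
from h import *
for i in range(4): arm.grab_frame('wrist')
I,P=snap('wrist','w7.png')
s=arm.read_state();t=s['tcp_pos'];print(t,s['eef_rot'],s['time_s'],s['contact_force'])
for n in('full','half_1','base_a'):
  for r in arm.trace(n,'wrist'):
    p=onz(P,r['position'],.08);m=r['region'].astype(np.uint8);print(n,round(r['p'],2),np.round(r['position']),m.sum(),p)
    if n=='full' and abs(p[1]-.095)<.03: print('  full',fit([(P,m)],F,[.514,.095,.046,-.03]))
    if n=='half_1' and abs(p[1]-.18)<.05 and 1500<m.sum()<9500: print('  half',fit([(P,m)],H,[.517,.178,.046,-.03]))
```

```text
[0.51291001 0.06387315 0.20431223] [ 3.14124340e+00 -2.03333223e-04  1.53663153e+00] 30.9 [-0.23156852  0.56554501 -0.19119188]
full 0.7 [610.  80.] 5667 [0.72657539 0.14550044 0.08      ]
full 0.64 [324. 148.] 8661 [0.51425069 0.10090356 0.08      ]
  full [np.float64(0.5146), np.float64(0.0948), 0.046, 'yawdeg', np.float64(-2.1), 'iou', np.float64(0.975)]
half_1 0.87 [323. 329.] 2300 [ 0.50767333 -0.05649714  0.08      ]
half_1 0.74 [428. 336.] 940 [ 0.60085432 -0.06820566  0.08      ]
base_a 0.58 [322. 248.] 2135 [0.50968124 0.0203455  0.08      ]
```

>>> servo_tool:
  plan:
    - [-3.5,1.4,0,-3]
    - [-7,2.8,0,-6]
    - [-10.5,4.2,0,-9]
    - [-14,5.6,0.5,-12]
    - [-18,7,1.5,-15]
    - [-22,8.5,3,-18]
    - [-25.5,9.8,5,-21]
    - [-27.3,10.6,7,-23.2]
    - [-27.3,10.6,8,-23.2]
    - [-27.3,10.6,8,-23.2]

```text
time_s: 32.05
tcp_pos: [0.6082, -0.2113, 0.1207]
eef_rot: [-3.137, -0.006, 1.941]
contact_force: [-0.5, 0.9, -0.4]
opening: 0.0857
gripper_force: 0.0
```

Run:
```python
from h import *
for i in range(3): arm.grab_frame('wrist')
I,P=snap('wrist','w8.png')
s=arm.read_state();t=s['tcp_pos'];print(t,s['eef_rot'],s['time_s'])
m=mask('half_1','wrist',P,np.array((.609,-.212)),.034,.04)
if m is not None: print(fit([(P,m)],H,[.609,-.212,0,.37]),I[m>0].mean(0),np.argwhere(m).max(0))
```

```text
[ 0.61031316 -0.21133944  0.12504748] [3.14063961e+00 7.14444153e-04 1.94322335e+00] 32.25
[np.float64(0.6088), np.float64(-0.2122), 0, 'yawdeg', np.float64(21.6), 'iou', np.float64(0.977)] [164.62832482 147.20345253 115.14444249] [249 357]
```

>>> servo_tool:
  plan:
    - [0,-0.15,2,-0.3]
    - [0,-0.15,4,-0.3]
    - [0,-0.15,6,-0.3]
    - [0,-0.15,8,-0.3]
    - [0,-0.15,9,-0.3]
    - [0,-0.15,9.7,-0.3]
    - [0,-0.15,9.9,-0.3]
    - [0,-0.15,9.9,-0.3]
    - [0,-0.15,9.9,-0.3]
    - [0,-0.15,9.9,-0.3]

```text
time_s: 33.3
tcp_pos: [0.6092, -0.2133, 0.0258]
eef_rot: [3.141, 0.001, 1.947]
contact_force: [-0.2, -0.0, 0.2]
opening: 0.0858
gripper_force: 0.0
```

>>> servo_tool:
  plan:
    - [0,0,0,0]
    - [0,0,0,0]
    - [0,0,0,0]
    - [0,0,0,0]
    - [0,0,0,0]
    - [0,0,0,0]
    - [0,0,0,0]
    - [0,0,0,0]
    - [0,0,0,0]
    - [0,0,0,0]
  grip: 1
  squeeze: 60

```text
time_s: 34.3
tcp_pos: [0.609, -0.2133, 0.0254]
eef_rot: [3.141, 0.001, 1.947]
contact_force: [1.1, -0.3, 5.1]
opening: 0.0428
gripper_force: 63.3
```

>>> servo_tool:
  plan:
    - [0,0,-3,0]
    - [1,-0.1,-7,2]
    - [4,-0.3,-10.5,5]
    - [8,-0.5,-10.5,9]
    - [12,-0.7,-10.5,13]
    - [16,-1,-10.5,17]
    - [20,-1.2,-10.5,21]
    - [22.5,-1.4,-10.5,23.5]
    - [23.3,-1.4,-10.5,23.5]
    - [23.3,-1.4,-10.5,23.5]

```text
time_s: 35.3
tcp_pos: [0.5089, -0.0008, 0.1293]
eef_rot: [-3.14, 0.0, 1.54]
contact_force: [-0.4, 0.4, -2.1]
opening: 0.043
gripper_force: 62.7
```

Run:
```python
from h import *
for i in range(4): arm.grab_frame('wrist')
I,P=snap('wrist','w9.png')
s=arm.read_state();t=s['tcp_pos'];print(t,s['eef_rot'],s['time_s'],s['gripper_force'])
for n in('full','half_1'):
  for r in arm.trace(n,'wrist'):
    p=onz(P,r['position'],.08);m=r['region'].astype(np.uint8);print(n,round(r['p'],2),np.round(r['position']),m.sum(),p)
    if n=='half_1' and m.sum()>9000: print('  held',fit([(P,m)],H,[t[0],t[1]+.002,t[2]-.0254,-.03]))
    if n=='full' and abs(p[1]-.095)<.03: print('  laid',fit([(P,m)],F,[.5146,.095,.046,-.03]))
```

```text
[ 0.51072211 -0.00269946  0.12977142] [3.14139668e+00 4.75768124e-04 1.53601691e+00] 35.55 62.72243857383728
full 0.82 [328.  78.] 14063 [0.51502816 0.07867539 0.08      ]
  laid [np.float64(0.5148), np.float64(0.0951), 0.046, 'yawdeg', np.float64(-1.8), 'iou', np.float64(0.986)]
half_1 0.88 [326. 268.] 16544 [ 0.51058209 -0.02371177  0.08      ]
  held [np.float64(0.5115), np.float64(-0.0023), np.float64(0.1044), 'yawdeg', np.float64(-2.0), 'iou', np.float64(0.966)]
half_1 0.71 [322. 350.] 543 [ 0.50578483 -0.08131955  0.08      ]
half_1 0.69 [502. 297.] 755 [ 0.6148858  -0.04759602  0.08      ]
```

>>> servo_tool:
  plan:
    - [0.1,0,1,0]
    - [0.3,0,2.2,0]
    - [0.45,0,3.4,0]
    - [0.45,0,4.4,0]
    - [0.45,0,5.1,0]
    - [0.45,0,5.5,0]
    - [0.45,0,5.7,0]
    - [0.45,0,5.75,0]
    - [0.45,0,5.75,0]
    - [0.45,0,5.75,0]

```text
time_s: 36.65
tcp_pos: [0.5105, 0.0029, 0.0729]
eef_rot: [3.141, 0.0, 1.537]
contact_force: [0.2, -0.7, -2.4]
opening: 0.0428
gripper_force: 62.7
```

>>> servo_tool:
  plan:
    - [0,0,0.05,0]
    - [0,0,0.1,0]
    - [0,0,0.12,0]
    - [0,0,0.14,0]
    - [0,0,0.14,0]
    - [0,0,0.14,0]
    - [0,0,0.14,0]
    - [0,0,0.14,0]
    - [0,0,0.14,0]
    - [0,0,0.14,0]

```text
time_s: 37.65
tcp_pos: [0.5102, 0.0029, 0.0714]
eef_rot: [3.141, 0.0, 1.537]
contact_force: [-2.0, -0.0, 5.9]
opening: 0.0428
gripper_force: 63.6
```

Touching the course. I'm easing off and sliding towards the full brick, with a gap of about 7.5 mm.

>>> servo_tool:
  plan:
    - [0,0,-0.05,0]
    - [0.1,0,-0.06,0]
    - [0.2,0,-0.06,0]
    - [0.3,0,-0.06,0]
    - [0.4,0,-0.06,0]
    - [0.45,0,-0.06,0]
    - [0.5,0,-0.06,0]
    - [0.5,0,-0.06,0]
    - [0.5,0,-0.06,0]
    - [0.5,0,-0.06,0]

```text
time_s: 38.65
tcp_pos: [0.5103, 0.0079, 0.0717]
eef_rot: [-3.142, 0.0, 1.537]
contact_force: [-0.6, 0.2, -1.8]
opening: 0.0434
gripper_force: 62.7
```

>>> servo_tool:
  plan:
    - [0.05,0,0,0]
    - [0.05,0,0,0]
    - [0.1,0,0,0]
    - [0.1,0,0,0]
    - [0.15,0,0,0]
    - [0.15,0,0,0]
    - [0.2,0,0,0]
    - [0.2,0,0,0]
    - [0.2,0,0,0]
    - [0.2,0,0,0]

```text
time_s: 39.65
tcp_pos: [0.5104, 0.0099, 0.0717]
eef_rot: [3.142, 0.0, 1.537]
contact_force: [0.3, -0.4, -1.7]
opening: 0.0432
gripper_force: 62.7
```

>>> servo_tool:
  plan:
    - [0,0.05,0,0]
    - [0,0.05,0.03,0]
    - [0,0.05,0.05,0]
    - [0,0.05,0.05,0]
    - [0.05,0.05,0.05,0]
    - [0.05,0.05,0.05,0]
    - [0.1,0.05,0.05,0]
    - [0.1,0.05,0.05,0]
    - [0.1,0.05,0.05,0]
    - [0.1,0.05,0.05,0]

```text
time_s: 40.65
tcp_pos: [0.5111, 0.0101, 0.0714]
eef_rot: [3.141, 0.002, 1.538]
contact_force: [-0.9, -5.2, 1.1]
opening: 0.0433
gripper_force: 63.1
```

>>> servo_tool:
  plan:
    - [0.05,0,0,0]
    - [0.05,0,0,0]
    - [0.1,0,0,0]
    - [0.1,0,0,0]
    - [0.15,0,0,0]
    - [0.15,0,0,0]
    - [0.2,0,0,0]
    - [0.2,0,0,0]
    - [0.2,0,0,0]
    - [0.2,0,0,0]

```text
time_s: 41.65
tcp_pos: [0.5111, 0.0102, 0.0715]
eef_rot: [3.141, 0.005, 1.54]
contact_force: [-1.9, -11.6, 1.3]
opening: 0.0432
gripper_force: 63.1
```

>>> servo_tool:
  plan:
    - [0.05,0,0,0]
    - [0.05,0,0,0]
    - [0.05,0,0,0]
    - [0.05,0,0,0]
    - [0.05,0,0,0]
    - [0.05,0,0,0]
    - [0.05,0,0,0]
    - [0.05,0,0,0]
    - [0.05,0,0,0]
    - [0.05,0,0,0]

```text
time_s: 42.65
tcp_pos: [0.5111, 0.0102, 0.0715]
eef_rot: [3.141, 0.006, 1.54]
contact_force: [-1.2, -13.4, 1.9]
opening: 0.043
gripper_force: 63.1
```

>>> servo_tool:
  plan:
    - [-0.1,0,0,0]
    - [-0.2,0,0,0]
    - [-0.2,0,0,0]
    - [-0.2,0,0,0]
    - [-0.2,0,0,0]
    - [-0.2,0,0,0]
    - [-0.2,0,0,0]
    - [-0.2,0,0,0]
    - [-0.2,0,0,0]
    - [-0.2,0,0,0]

```text
time_s: 43.65
tcp_pos: [0.5111, 0.0101, 0.0714]
eef_rot: [3.141, 0.002, 1.538]
contact_force: [-0.4, -6.9, 1.6]
opening: 0.0429
gripper_force: 63.0
```

>>> servo_tool:
  plan:
    - [0,0,0,0]
    - [0,0,0,0]
    - [0,0,0,0]
    - [0,0,0,0]
    - [0,0,0,0]
    - [0,0,0,0]
    - [0,0,-1,0]
    - [0,0,-4,0]
    - [1.5,0,-8.5,0]
    - [4,0,-13,0]
  grip: -1

```text
time_s: 44.65
tcp_pos: [0.512, 0.0502, 0.2018]
eef_rot: [-3.141, 0.001, 1.535]
contact_force: [0.9, -0.1, -0.2]
opening: 0.0856
gripper_force: 0.0
```

Run:
```python
from h import *
for i in range(4): arm.grab_frame('wrist')
I,P=snap('wrist','w10.png')
s=arm.read_state();t=s['tcp_pos'];print(t,s['eef_rot'],s['time_s'],s['contact_force'],s['opening'])
for n in('full','half_1'):
  for r in arm.trace(n,'wrist'):
    p=onz(P,r['position'],.08);m=r['region'].astype(np.uint8);print(n,round(r['p'],2),np.round(r['position']),m.sum(),p)
    if n=='half_1' and m.sum()<9000: 
      for y in(.01,.179):
        if abs(p[1]-y)<.03: print('  laid',fit([(P,m)],H,[.512+.034*(y-.01),y,.046,-.03]))
    if n=='full' and abs(p[1]-.095)<.03: print('  laid',fit([(P,m)],F,[.5146,.095,.046,-.03]))
cv2.imwrite('pics/w10c.png',cv2.resize(I[0:300,150:520,::-1],None,fx=2,fy=2))
```

```text
[0.51179636 0.05071576 0.20016687] [3.14133846e+00 3.91601067e-04 1.53770120e+00] 44.9 [-0.17913954  0.45480551 -1.33040933] 0.08546724882636911
full 0.71 [328. 134.] 9269 [0.51635885 0.0992635  0.08      ]
  laid [np.float64(0.5148), np.float64(0.0943), 0.046, 'yawdeg', np.float64(-2.0), 'iou', np.float64(0.975)]
half_1 0.97 [432. 332.] 793 [ 0.60202605 -0.07329283  0.08      ]
half_1 0.78 [326. 245.] 3679 [0.51215827 0.01259431 0.08      ]
  laid [np.float64(0.5115), np.float64(0.0055), 0.046, 'yawdeg', np.float64(-1.4), 'iou', np.float64(0.853)]
half_1 0.75 [328.  26.] 3834 [0.51886147 0.1708397  0.08      ]
  laid [np.float64(0.5178), np.float64(0.1825), 0.046, 'yawdeg', np.float64(-1.7), 'iou', np.float64(0.985)]
half_1 0.63 [324. 328.] 2723 [ 0.50755806 -0.06478726  0.08      ]
```

View pics/w10c.png

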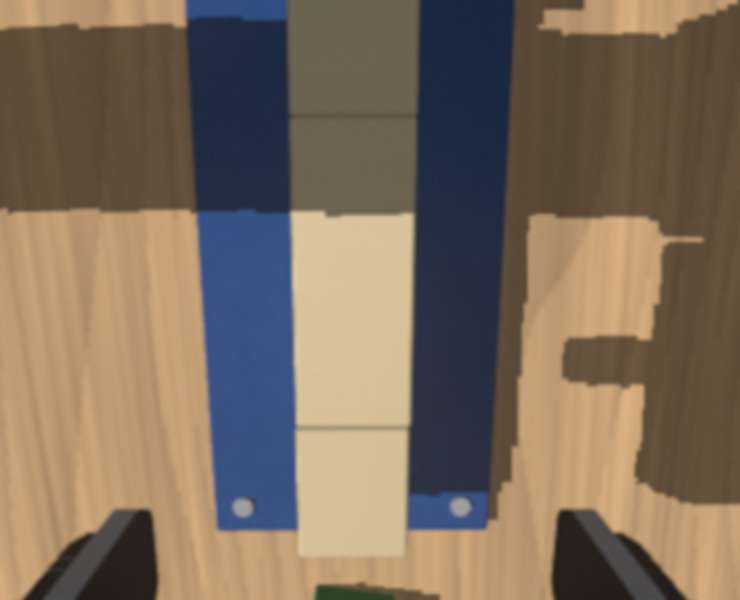

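The final view shows tight joints at crop rows 115 and 427, with the three bricks in line with the plate (columns ~290–415), and the gripper clear. Handing in.

```bash
python3 -c "
from bench import arm
print(arm.finish_job())"
```

```text
the job is handed in; nothing more can be done
None
```

The second course is laid half, full, half from the stop. Each brick was pressed up with about 10 N, the joints look tight in the last wrist picture, and I handed the job in at about 45 s; no verdict came back.

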